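Pack the goldsmith's tool box

ROBOT

A 7-joint arm with a two-finger parallel gripper is mounted at the origin on the work surface. World frame = base frame: x ahead of the robot, y to its left, z up, the work surface at z = 0. Lengths are in m, angles in rad, forces in N, time in s.
With the tool pointing down it reaches from about 0.4 to 0.85 m from the base axis. Payload 10.4 kg.
Tool frame: the origin (TCP) lies midway between the tips of the shut fingers; the grasp point (between the pads) lies 19 mm behind it; z points along the fingers, y is the line along which they close (so a half turn about z gives the same grasp; the last joint's range is limited). The gripper opens to 87 mm and grips with 3 to 60 N. Pads are 19 mm wide; open, the fingers measure 117 mm over their backs; the gripper's body (75 mm by 190 mm) begins 51 mm behind the grasp point.
Start: joints at [1.257, 0.332, -0.065, 1.46, 0.022, 1.35, -0.088], TCP at [0.179, -0.599, 0.223] pointing down, gripper open.
Joint ranges: [-2.6, 2.6], [-0.5, 2.12], [-1.47, 1.34], [0.16, 2.42], [-1.27, 4.41], [0.06, 2.06], [-2.6, 2.6]. Speed limits (rad/s): [2.22, 2.22, 2.79, 2.79, 3.14, 3.14, 3.14].

INTERFACE

Orientations are given as a unit quaternion [x, y, z, w].
In Python, from bench import r gives the robot as it stands.
- The arm moves only by the tool arm_command, never from a script. Its arguments are lists of equal length, an entry for each row: "xyz": the shift along the world's x, y, z in m, a list of three; "rot": the turn, a rotation vector about the world's x, y, z in rad, a list of three. In form: {"xyz": [[tx, ty, tz], ...], "rot": [[ax, ay, az], ...]}. A call has 1 to 20 rows; each row is the pose to reach, as a shift and turn from the pose commanded when the call began; what a row does not reach only later rows make up. A row lasts 1/12 s, in which the tool goes at most 41.7 mm and 7.16 degrees, less where a joint would pass 70% of its speed; a pose out of reach is approached as far as the arm can. A call with a gripper value outside its range is refused whole. "grip" is the opening, from 0 (shut) to 1 (fully open), set as the call begins (left out, the last holds). The fingers move at their own pace and stop on an object; "squeeze" is the grip in N (left out, the last holds). Time passes only in rows, so rows that repeat a pose let the fingers close. It gives the time, the measured TCP pose, the force, the opening and the grip force at its end, in the units of the state.
- r.read_state(): the state, without advancing time (a new reading comes with each control period).
- r.camera(name): name is "scene" or "top" or "wrist"; returns the picture (384x512x3 uint8, red, green, blue); there is no depth.
- r.camera_model(name): a dict with "fx", "fy", "cx", "cy" (pixels), "T" (4x4, takes a point from camera to world coordinates). Camera axes: x right, y up, looking along -z (the intrinsics and any distortion apply to the point x, -y, -z); pixel columns grow to the right and rows downward; lengths in m; the calibration is good to about 2 mm. A picture is of the moment at which its call begins: read the wrist's pose just before it. camera_model takes no time and is no camera call; for the wrist camera it gives the pose at the moment of the call.
- r.close_job(): hands the job in; it is judged then, once.
Trained networks look in the newest picture that a camera, given by its name, has taken for a name from the list of things; names that differ only in an ending like _2 or _b are one class to them, and where a whole thing is asked for, a point or a joint stands for the part that bears it (a point fixed in the world has none). Each returns a list of dicts, best first, with "conf" (0 to 1); they miss things now and then, are a little off and sometimes report something else, mostly with a low value. They report only what shows in the picture. A call takes as long as a camera call. They do not tell look-alikes from the thing itself.
- r.look_for(label, camera): "at" ([x, y, z] in m, in the coordinates of the camera as it stood for that picture, good to about 4 mm: the middle of the surface that is visible of it).
- r.spot_point(label, camera): "at" ([x, y, z] in m, in the coordinates of the camera as it stood for that picture, good to about 4 mm: a listed point, or the origin of a listed thing).
The state is a dict: "time": time; "joint_positions": joint angles; "joint_vel": joint speeds; "joint_torque": joint torques, N m; "ee_pos": TCP position; "eef_rot": TCP orientation; "ft_force": force on the tool from outside, world axes, zero at the start; "torque": the same for the moment, N m; "width": finger opening in m; "grip_force": force on a finger pad.
Only numpy, scipy, OpenCV 4.12 (cv2) and the standard library are available. Lean on these libraries where they do the work, as an engineer would, in place of code of your own. Each camera call takes 0.05 s, during which the arm holds its last target. There are 200 camera calls.

TASK

The wooden burr stand has been knocked over: set it back on its foot on the bench, burrs up, and let go of it there. Then pack the burr stand and the bar of polishing compound into the open tool box beside the jar that is already in it, so that all three stand upright on the box's floor in one row; they only just fit, so you will have to slide things along to make room. Leave the brass dish, the mallet and the steel doming block alone.

Things in the scene. Friction and masses are not known exactly. Their poses are not given: they have to be found in the camera images.
- tool_box: Open wooden box, fixed. Origin: centre of underside, on the bench; z up. Inside 146 mm long (y, the row) x 62 wide (x); walls and floor 10 mm thick (166 x 82 outside). Rims above the bench: long sides (at +-x) 40 mm, ends (at +-y) 75 mm. Three things in a row along y (42 + 44 + 56 mm) leave 4 mm of play in all; nothing fits otherwise.
- stand_mid (a point): Centre of the burr stand's wooden block: loose, pale, 86 x 42 x 58 mm (its x, y, z), 0.13-0.25 kg, six burrs stick out 12 mm at the +x end, dark band near the foot (-x). Starts lying, x and y level, z up, centre 29 mm high. Upright: x up, centre 43 mm above its foot. In the box: 58 mm side across it (box x), so neighbours cover the 42 mm-apart faces.
- bar_mid (a point): Centre of the bar of polishing compound: loose brick-red block in a paper wrapper, 58 x 44 x 100 mm (its x, y, z; z up), 0.4 kg. Starts standing on the bench; the point is 50 mm above its foot. In the box its 58 mm side (x) must lie across the box.
- jar_mid (a point): Centre of the jar: round, amber glass with a steel lid, 56 mm diameter (lid 53), 95 mm tall, loose, 0.3 kg, z up. Starts upright in the tool box, anywhere along its row, and slides on the box's floor when pushed. The point is 47.5 mm above its foot.
- pin_dish: Brass dish, 90 mm wide, 28 mm high, loose on the bench; bystander. Origin: centre of its underside.
- mallet: Wooden mallet, 220 mm long, lying on the bench; bystander. Origin: under its middle, x along the handle.
- doming_block: Steel cube of 50 mm, loose on the bench; bystander. Origin: centre of its underside.
Mind the look-alikes: they are no part of the job. What is shaped like the part that bears jar_mid but blue or pink is not meant.

How it is judged:
By the outcome, as a careful person would: the job done as asked, in the order asked, and still so for the second after the job is handed in, with the robot touching nothing.
It also fails if it takes over 72 s, if anything falls off the work surface, if the arm or the gripper's body presses on something with over 40 N, if the wrist force passes 120 N, or if a joint passes its speed limit or range.

## Working session

There is one attempt and no reset: what is moved stays moved. The work goes in short steps, Python scripts to look and compute and a tool call to move; the robot and the scene stay as the last step left them, time stands still between calls to the robot, and variables do not carry over. Pictures are saved under pics/ and viewed, at most 10 in all, crops included, and the job is handed in when it is done.

Besides the shell and the picture viewer there is one more tool, called after ">>>" by a JSON object that holds its "api" and its "payload". arm_command: Moves the arm, as the interface text tells. Its arguments: {"type":"object","properties":{"xyz":{"type":"array"},"rot":{"type":"array"},"grip":{"type":"number"},"squeeze":{"type":"number"}},"required":["xyz","rot"]}

```bash
mkdir -p pics; ls
cat > h.py <<'E'
from bench import r
import numpy as np, cv2
from scipy.spatial.transform import Rotation as R
def pic(n,f): 
    im=r.camera(n); cv2.imwrite(f'pics/{f}.png',im[:,:,::-1]); return im
def w(n,p):
    T=np.array(r.camera_model(n)["T"]); return (T@np.r_[p,1])[:3]
def px(n,P):
    m=r.camera_model(n);T=np.array(m["T"]);c=np.linalg.inv(T)@np.r_[P,1]
    return np.array([m['cx']+m['fx']*c[0]/-c[2],m['cy']+m['fy']*-c[1]/-c[2]])
def ray(n,u,v,z):
    m=r.camera_model(n);T=np.array(m["T"]);d=T[:3,:3]@np.array([(u-m['cx'])/m['fx'],-(v-m['cy'])/m['fy'],-1])
    o=T[:3,3]; return o+d*(z-o[2])/d[2]
def st():
    s=r.read_state();print('t',round(s['time'],2),'p',np.round(s['ee_pos'],4),'rot',np.round(R.from_quat(s['eef_rot']).as_matrix(),3).tolist(),'F',np.round(s['ft_force'],1),'w',round(s['width'],4),'g',round(s['grip_force'],1))
E
python3 - <<'E'
from h import *
st()
a=pic('scene','s0');
for n in ['tool_box','stand_mid','bar_mid','jar_mid','pin_dish','mallet','doming_block']:
    for d in r.spot_point(n,'scene')[:3]: print('scene',n,round(d['conf'],2),np.round(w('scene',d['at']),3),np.round(px('scene',w('scene',d['at']))))
b=pic('top','t0')
for n in ['tool_box','stand_mid','bar_mid','jar_mid','pin_dish','mallet','doming_block']:
    for d in r.spot_point(n,'top')[:3]: print('top',n,round(d['conf'],2),np.round(w('top',d['at']),3),np.round(px('top',w('top',d['at']))))
E
```

```text
pics
t 0.0 p [ 0.1791 -0.5984  0.2217] rot [[0.958, 0.287, -0.0], [0.287, -0.958, 0.001], [-0.0, -0.001, -1.0]] F [-0.2 -0.2  0.5] w 0.0874 g 0.0
scene tool_box 0.89 [ 0.533 -0.034 -0.001] [232. 179.]
scene stand_mid 0.94 [0.494 0.306 0.028] [345. 180.]
scene bar_mid 0.64 [ 0.508 -0.326  0.047] [144. 148.]
scene jar_mid 0.88 [ 0.528 -0.203  0.046] [179. 158.]
scene jar_mid 0.85 [ 0.42  -0.029  0.049] [242. 144.]
scene jar_mid 0.63 [ 0.535 -0.054  0.059] [226. 164.]
scene pin_dish 0.75 [0.751 0.106 0.006] [265. 242.]
scene doming_block 0.55 [ 0.631  0.428 -0.   ] [387. 229.]
top tool_box 0.76 [ 0.534 -0.035 -0.003] [280. 220.]
top stand_mid 0.63 [0.496 0.306 0.031] [178. 233.]
top bar_mid 0.8 [ 0.515 -0.325  0.055] [371. 221.]
top bar_mid 0.6 [0.496 0.305 0.028] [178. 234.]
top jar_mid 0.89 [ 0.409 -0.177  0.046] [327. 255.]
top jar_mid 0.68 [ 0.529 -0.202  0.045] [332. 218.]
top jar_mid 0.58 [ 0.421 -0.032  0.047] [282. 253.]
top pin_dish 0.78 [ 0.752  0.119 -0.002] [234. 160.]
top mallet 0.83 [ 0.786 -0.119  0.001] [301. 149.]
top doming_block 0.75 [ 0.635  0.427 -0.001] [145. 195.]
```

```bash
python3 -c "
import cv2,numpy as np
a=cv2.imread('pics/s0.png');b=cv2.imread('pics/t0.png')
cv2.imwrite('pics/st.png',cv2.resize(b,(800,600)))"
```

```text
(no output)
```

View pics/st.png

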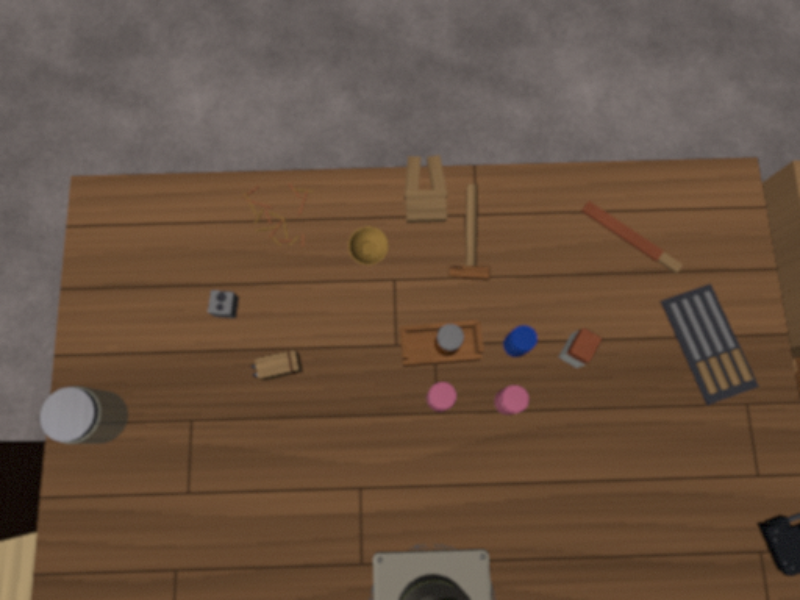

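View pics/s0.png

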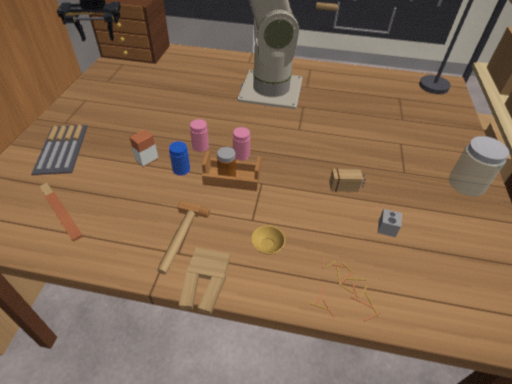

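The top view (800 px) shows the box at (442,345) with the amber jar and grey lid at (449,338). The stand lies at (276,365), the bar stands at (584,347), and the blue and pink jars are look-alikes. In the scene view, the stand is at (347,180) and the bar at (144,148).

>>> {"api": "arm_command", "payload": {"xyz": [[0.03,0.03,0.01],[0.06,0.06,0.02],[0.09,0.09,0.03],[0.12,0.115,0.04],[0.15,0.14,0.05],[0.18,0.165,0.06],[0.21,0.19,0.07],[0.24,0.215,0.08],[0.26,0.24,0.08],[0.28,0.26,0.08],[0.29,0.27,0.08],[0.29,0.27,0.08],[0.29,0.27,0.08]], "rot": [[0,0,0],[0,0,0],[0,0,0],[0,0,0],[0,0,0],[0,0,0],[0,0,0],[0,0,0],[0,0,0],[0,0,0],[0,0,0],[0,0,0],[0,0,0]]}}

```text
time: 1.88
ee_pos: [0.4694, -0.3284, 0.3025]
eef_rot: [0.989, 0.146, -0.0, 0.0]
ft_force: [-1.1, -1.8, 0.0]
width: 0.0872
grip_force: 0.0
```

Run:
```python
from h import *
st(); print(np.round(r.read_state()['joint_positions'],2))
m=r.camera_model('wrist'); print(np.round(m['T'],3),m['fx'],m['cx'])
a=pic('wrist','w0')
for n in ['bar_mid','jar_mid','tool_box']:
    for d in r.spot_point(n,'wrist')[:3]: print(n,round(d['conf'],2),np.round(w('wrist',d['at']),3),np.round(px('wrist',w('wrist',d['at']))))
```

```text
t 1.88 p [ 0.4694 -0.3284  0.3025] rot [[0.958, 0.288, -0.0], [0.288, -0.958, -0.0], [-0.0, 0.0, -1.0]] F [-1.1 -1.8  0. ] w 0.0872 g 0.0
[ 0.8   0.21 -0.32  1.46  0.06  1.49 -0.8 ]
[[ 0.288  0.921  0.26   0.541]
 [-0.958  0.277  0.079 -0.306]
 [ 0.    -0.272  0.962  0.465]
 [ 0.     0.     0.     1.   ]] 320.8479782035288 260.76739821972564
bar_mid 0.65 [ 0.509 -0.326  0.05 ] [267. 126.]
jar_mid 0.89 [ 0.535 -0.052  0.052] [51. 37.]
jar_mid 0.77 [ 0.417 -0.025  0.046] [ 23. 128.]
jar_mid 0.7 [ 0.407 -0.179  0.045] [140. 168.]
```

View pics/w0.png

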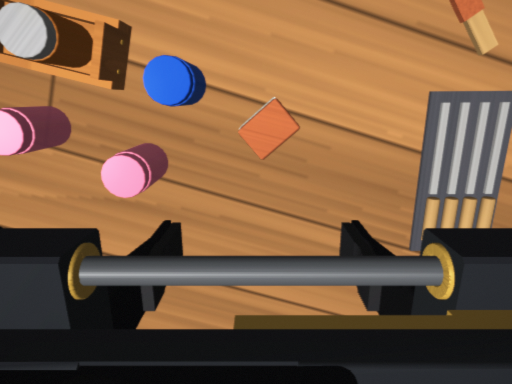

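The wrist view shows the bar's red top with corners near (276,98), (299,127), (263,158) and (238,128). The box's -y end is at upper left, around (118,55), and the jar lid is at (27,31).

```bash
cat >> h.py <<'E'
def quad(n,im,lo,hi,z,near=None):
    hsv=cv2.cvtColor(im,cv2.COLOR_RGB2HSV);m=cv2.inRange(hsv,np.array(lo),np.array(hi))
    cs,_=cv2.findContours(m,cv2.RETR_EXTERNAL,cv2.CHAIN_APPROX_NONE)
    cs=[c for c in cs if cv2.contourArea(c)>150]
    c=min(cs,key=lambda c:np.linalg.norm(c.mean(0)[0]-near))
    W=np.array([ray(n,u,v,z)[:2] for u,v in c[:,0]],np.float32)
    return cv2.minAreaRect(W*1000)
E
python3 - <<'E'
from h import *
im=cv2.imread('pics/w0.png')[:,:,::-1].copy()
for p in [(276,98),(299,127),(263,158),(238,128)]: print(np.round(ray('wrist',*p,.1),4))
print(cv2.cvtColor(im,cv2.COLOR_RGB2HSV)[130,268], cv2.cvtColor(im,cv2.COLOR_RGB2HSV)[160,230])
print(quad('wrist',im,(0,150,120),(11,255,255),.1,np.array([268,128])))
E
```

```text
[ 0.5446 -0.324   0.1   ]
[ 0.5221 -0.358   0.1   ]
[ 0.4769 -0.3294  0.1   ]
[ 0.5016 -0.2928  0.1   ]
[ 10 173 221] [ 14 152 179]
((509.7403259277344, -326.040771484375), (43.36190414428711, 57.255584716796875), 57.184024810791016)
```

>>> {"api": "arm_command", "payload": {"xyz": [[0.005,0.04,0],[0.01,0.08,0],[0.015,0.12,0],[0.02,0.16,0],[0.02,0.2,0],[0.02,0.24,0],[0.02,0.28,0],[0.02,0.28,0]], "rot": [[0,0,-0.03],[0,0,-0.08],[0,0,-0.13],[0,0,-0.18],[0,0,-0.24],[0,0,-0.29],[0,0,-0.29],[0,0,-0.29]]}}

```text
time: 2.75
ee_pos: [0.4891, -0.0409, 0.3034]
eef_rot: [1.0, 0.005, 0.001, -0.001]
ft_force: [-0.2, 0.6, -0.5]
width: 0.0868
grip_force: 0.0
```

Run:
```python
from h import *
st()
a=pic('wrist','w1')
for n in ['jar_mid','tool_box']:
    for d in r.spot_point(n,'wrist')[:3]: print(n,round(d['conf'],2),np.round(w('wrist',d['at']),3),np.round(px('wrist',w('wrist',d['at']))))
```

```text
t 2.75 p [ 0.4891 -0.0409  0.3034] rot [[1.0, 0.01, 0.002], [0.01, -1.0, 0.002], [0.002, -0.002, -1.0]] F [-0.2  0.6 -0.5] w 0.0868 g 0.0
jar_mid 0.69 [ 0.409 -0.183  0.045] [358. 214.]
jar_mid 0.65 [ 0.419 -0.029  0.045] [248. 207.]
jar_mid 0.56 [ 0.528 -0.208  0.05 ] [387. 128.]
tool_box 0.88 [ 0.532 -0.041  0.   ] [256. 121.]
```

View pics/w1.png

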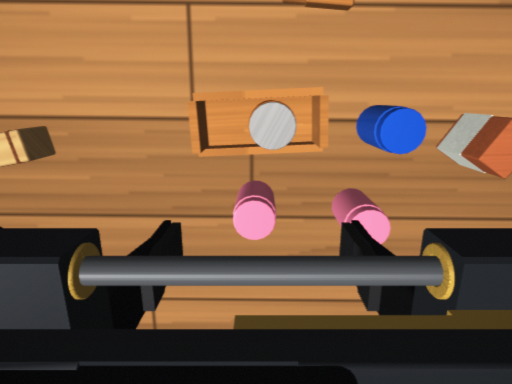

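Run:
```python
from h import *
import pickle
pickle.dump(r.camera_model('wrist'),open('w1.pkl','wb'))
im=cv2.imread('pics/w1.png')[75:175,175:345]
cv2.imwrite('pics/w1c.png',cv2.resize(im,None,fx=4.7,fy=4.7,interpolation=cv2.INTER_CUBIC))
```

```text
(no output)
```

View pics/w1c.png

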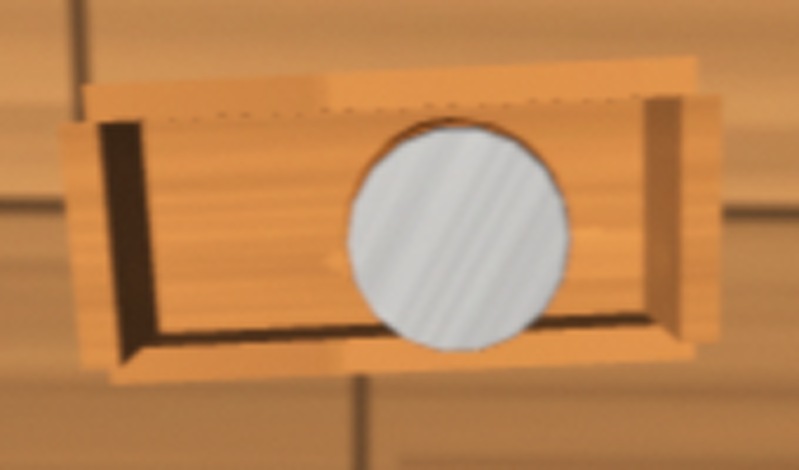

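>>> {"api": "arm_command", "payload": {"xyz": [[0,0.04,0],[0,0.08,0],[0,0.12,0],[-0.005,0.16,0],[-0.01,0.2,0],[-0.015,0.24,0],[-0.02,0.28,0],[-0.03,0.31,0],[-0.03,0.33,0],[-0.03,0.33,0]], "rot": [[0,0,0],[0,0,0],[0,0,0],[0,0,0],[0,0,0],[0,0,0],[0,0,0],[0,0,0],[0,0,0],[0,0,0]]}}

```text
time: 3.73
ee_pos: [0.4586, 0.284, 0.3023]
eef_rot: [1.0, 0.002, -0.0, -0.001]
ft_force: [0.5, -0.4, 0.1]
width: 0.0869
grip_force: 0.0
```

Run:
```python
from h import *
st()
a=pic('wrist','w2')
for n in ['stand_mid']:
    for d in r.spot_point(n,'wrist')[:3]: print(n,round(d['conf'],2),np.round(w('wrist',d['at']),3),np.round(px('wrist',w('wrist',d['at']))))
```

```text
t 3.73 p [0.4586 0.284  0.3023] rot [[1.0, 0.004, -0.001], [0.004, -1.0, 0.001], [-0.001, -0.001, -1.0]] F [ 0.5 -0.4  0.1] w 0.0869 g 0.0
stand_mid 0.84 [0.5   0.298 0.027] [248. 125.]
```

View pics/w2.png

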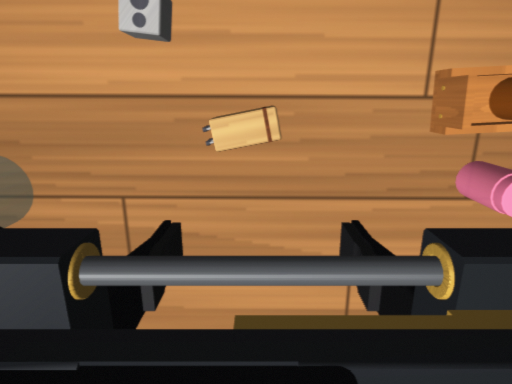

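In w2 the stand's burrs point to the image left (+y) near (208,135), and the dark foot band is at (267,125), the -y end. The crop shows the box rims: left end's outer edge (62,122)-(82,370), right end's (722,97)-(718,342), lid centre (458,238).

Run:
```python
from h import *
import pickle
im=cv2.imread('pics/w2.png')[:,:,::-1].copy()
C=[(208,117),(276,107),(280,137),(216,151)]
for p in C: print('st',np.round(ray('wrist',*p,.058),4))
h=cv2.cvtColor(im,cv2.COLOR_RGB2HSV); print(h[125:135:5,225:260:10].tolist(),h[170,240].tolist(),h[125,200].tolist())
m=pickle.load(open('w1.pkl','rb')); r.camera_model=lambda n:m
P={}
for k,(u,v),z in [('LT',(62,122),.075),('LB',(82,370),.075),('RT',(722,97),.075),('RB',(718,342),.075),('LTi',(100,122),.075),('RTi',(682,97),.075),('RBi',(682,342),.075),('sT0',(85,85),.04),('sT1',(696,58),.04),('sB0',(112,382),.04),('sB1',(694,358),.04),('jar',(458,238),.105),('jl',(346,238),.105),('jr',(570,238),.105)]:
    P[k]=ray('x',u/4.7+175-.4,v/4.7+75-.4,z)[:2]; print(k,np.round(P[k],4))
c=(P['LT']+P['LB']+P['RT']+P['RB'])/4; d=(P['LT']+P['LB']-P['RT']-P['RB'])/2
print('c',c,'len',np.linalg.norm(d),'yaw of row from +y',np.degrees(np.arctan2(-d[0],d[1])), 'LBLT',P['LT']-P['LB'],'R',P['RT']-P['RB'])
```

```text
st [0.5121 0.3462 0.058 ]
st [0.5241 0.2622 0.058 ]
st [0.4875 0.2567 0.058 ]
st [0.4698 0.338  0.058 ]
[[[18, 124, 222], [20, 118, 237], [20, 116, 237], [20, 117, 237]], [[20, 116, 239], [20, 117, 237], [19, 120, 234], [18, 124, 228]]] [15, 151, 177] [14, 150, 168]
LT [0.561  0.0367]
LB [0.4987 0.0353]
RT [ 0.5671 -0.1275]
RB [ 0.5061 -0.13  ]
LTi [0.561  0.0272]
RTi [ 0.5671 -0.1176]
RBi [ 0.5061 -0.1207]
sT0 [0.5704 0.0375]
sT1 [ 0.5774 -0.1271]
sB0 [0.4894 0.0345]
sB1 [ 0.4963 -0.1308]
jar [ 0.535  -0.0613]
jl [ 0.535 -0.035]
jr [ 0.535  -0.0876]
c [ 0.53320781 -0.04639081] len 0.16488717828321553 yaw of row from +y 2.3308295807826207 LBLT [0.06230769 0.00138859] R [0.06099996 0.00246827]
```

Run:
```python
from h import *
st()
m=r.camera_model('wrist'); im=pic('wrist','w3')
print(np.round(np.array(m['T'])[:3,3]-np.array(r.camera_model('wrist')['T'])[:3,3],4))
print(quad('wrist',im,(15,80,205),(26,138,255),.058,np.array([240,130])))
for d in r.spot_point('stand_mid','wrist')[:1]: print(np.round(w('wrist',d['at']),4))
print(np.round(r.read_state()['joint_positions'],2))
```

```text
t 3.83 p [0.4602 0.28   0.3021] rot [[1.0, -0.001, -0.001], [-0.001, -1.0, -0.0], [-0.001, 0.0, -1.0]] F [ 0.9 -0.4 -0. ] w 0.087 g 0.0
[-0.0002  0.0008 -0.0001]
((494.2555847167969, 313.230712890625), (38.90283966064453, 67.62267303466797), 11.639172554016113)
[0.5013 0.3035 0.0294]
[ 0.09  0.19 -0.82  1.53  0.14  1.49 -2.31]
```

Run:
```python
from h import *
a=np.radians(101);ax=np.array([np.sin(a),-np.cos(a),0])
v=(R.from_rotvec(-np.pi/6*ax)*R.from_rotvec([0,0,a])).as_rotvec()
print(v,np.degrees(np.linalg.norm(v)))
print([np.round(v*i/15,3).tolist() for i in range(1,16)])
```

```text
[-0.46025977  0.37940888  1.71771285] 104.1826914875354
[[-0.031, 0.025, 0.115], [-0.061, 0.051, 0.229], [-0.092, 0.076, 0.344], [-0.123, 0.101, 0.458], [-0.153, 0.126, 0.573], [-0.184, 0.152, 0.687], [-0.215, 0.177, 0.802], [-0.245, 0.202, 0.916], [-0.276, 0.228, 1.031], [-0.307, 0.253, 1.145], [-0.338, 0.278, 1.26], [-0.368, 0.304, 1.374], [-0.399, 0.329, 1.489], [-0.43, 0.354, 1.603], [-0.46, 0.379, 1.718]]
```

>>> {"api": "arm_command", "payload": {"xyz": [[0.002,0.004,-0.01],[0.004,0.008,-0.02],[0.006,0.012,-0.04],[0.008,0.016,-0.05],[0.01,0.02,-0.06],[0.013,0.024,-0.08],[0.015,0.028,-0.09],[0.017,0.032,-0.1],[0.02,0.036,-0.12],[0.022,0.04,-0.13],[0.024,0.044,-0.15],[0.026,0.048,-0.16],[0.028,0.052,-0.17],[0.03,0.056,-0.185],[0.032,0.058,-0.192],[0.032,0.058,-0.192],[0.032,0.058,-0.192]], "rot": [[-0.031,0.025,0.115],[-0.061,0.051,0.229],[-0.092,0.076,0.344],[-0.123,0.101,0.458],[-0.153,0.126,0.573],[-0.184,0.152,0.687],[-0.215,0.177,0.802],[-0.245,0.202,0.916],[-0.276,0.228,1.031],[-0.307,0.253,1.145],[-0.338,0.278,1.26],[-0.368,0.304,1.374],[-0.399,0.329,1.489],[-0.43,0.354,1.603],[-0.46,0.379,1.718],[-0.46,0.379,1.718],[-0.46,0.379,1.718]]}}

```text
time: 5.35
ee_pos: [0.4917, 0.3379, 0.1102]
eef_rot: [0.616, 0.744, -0.165, 0.199]
ft_force: [-0.1, -0.5, 0.1]
width: 0.0872
grip_force: 0.0
```

Run:
```python
from h import *
m=r.camera_model('wrist'); im=pic('wrist','w4'); st()
print(quad('wrist',im,(15,80,205),(26,138,255),.058,np.array([256,130])))
s=r.read_state(); print(np.round(s['joint_positions'],2))
for d in r.spot_point('stand_mid','wrist')[:2]: print(d['conf'],np.round(w('wrist',d['at']),4))
cv2.imwrite('pics/w4.png',cv2.cvtColor(im,cv2.COLOR_RGB2BGR))
```

```text
t 5.4 p [0.4922 0.3379 0.111 ] rot [[-0.16, 0.983, 0.094], [0.851, 0.186, -0.491], [-0.5, 0.001, -0.866]] F [ 1.1 -0.5 -0.1] w 0.087 g 0.0
((483.0417175292969, 377.4219055175781), (9.803448677062988, 10.231109619140625), 10.668830871582031)
[-0.32  0.77 -0.9   1.41  0.85  1.72 -1.1 ]
```

View pics/w4.png

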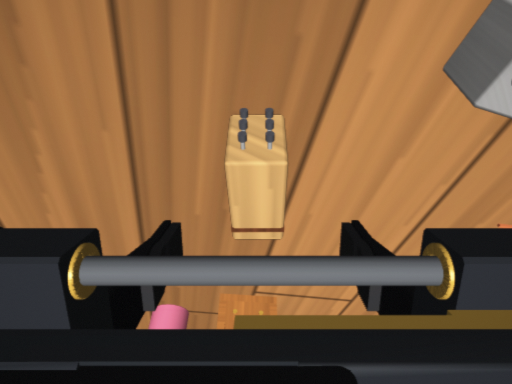

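The stand lies centred between the open fingers, with its burr-end top edge at (226,160)-(287,160) and the band at v≈230.

Run:
```python
from h import *
for p in [(226,161),(287,161),(232,238),(282,238)]: print(np.round(ray('wrist',*p,.058),4))
```

```text
[0.4692 0.3449 0.058 ]
[0.5077 0.3522 0.058 ]
[0.4833 0.2619 0.058 ]
[0.5242 0.2695 0.058 ]
```

>>> {"api": "arm_command", "payload": {"xyz": [[0.002,-0.012,-0.022],[0.004,-0.023,-0.043],[0.006,-0.035,-0.065],[0.008,-0.046,-0.0865],[0.008,-0.046,-0.0865]], "rot": [[0,0,0],[0,0,0],[0,0,0],[0,0,0],[0,0,0]]}}

```text
time: 5.87
ee_pos: [0.5001, 0.2883, 0.0215]
eef_rot: [0.616, 0.743, -0.167, 0.2]
ft_force: [0.4, -1.2, 0.3]
width: 0.0866
grip_force: 0.0
```

>>> {"api": "arm_command", "payload": {"xyz": [[0,0,0],[0,0,0],[0,0,0],[0,0,0],[0,0,0],[0,0,0]], "rot": [[0,0,0],[0,0,0],[0,0,0],[0,0,0],[0,0,0],[0,0,0]], "grip": 0.3, "squeeze": 25}}

```text
time: 6.37
ee_pos: [0.4993, 0.2938, 0.0246]
eef_rot: [0.614, 0.746, -0.164, 0.2]
ft_force: [0.5, 0.2, 0.7]
width: 0.0552
grip_force: 0.0
```

>>> {"api": "arm_command", "payload": {"xyz": [[0,0,0],[0,0,0],[0,0,0],[0,0,0],[0,0,0]], "rot": [[0,0,0],[0,0,0],[0,0,0],[0,0,0],[0,0,0]], "grip": 0.3, "squeeze": 25}}

```text
time: 6.78
ee_pos: [0.4989, 0.2933, 0.0242]
eef_rot: [0.614, 0.746, -0.165, 0.199]
ft_force: [-2.4, 0.5, 3.7]
width: 0.0416
grip_force: 25.0
```

>>> {"api": "arm_command", "payload": {"xyz": [[0,0,0.02],[0,0,0.045],[0,0,0.07],[0,0,0.09],[0,0,0.09]], "rot": [[0,0,0],[0,0,0],[0,0,0],[0,0,0],[0,0,0]]}}

```text
time: 7.2
ee_pos: [0.5004, 0.2945, 0.1177]
eef_rot: [0.615, 0.746, -0.162, 0.2]
ft_force: [0.6, 0.2, -2.9]
width: 0.0418
grip_force: 25.0
```

>>> {"api": "arm_command", "payload": {"xyz": [[0,0,0],[0,0,0],[0,0,0],[0,0,0],[0,0,0],[0,0,0],[0,0,0],[0,0,0],[0,0,0],[0,0,0],[0,0,0],[0,0,0],[0,0,0],[0,0,0],[0,0,0],[0,0,0],[0,0,0]], "rot": [[0.11,0.021,0],[0.221,0.041,0],[0.331,0.062,0],[0.441,0.083,0],[0.551,0.103,0],[0.662,0.124,0],[0.772,0.144,0],[0.882,0.165,0],[0.993,0.186,0],[1.103,0.206,0],[1.213,0.227,0],[1.323,0.248,0],[1.434,0.268,0],[1.544,0.289,0],[1.544,0.289,0],[1.544,0.289,0],[1.544,0.289,0]]}}

```text
time: 8.62
ee_pos: [0.4988, 0.2939, 0.1147]
eef_rot: [0.551, 0.669, 0.321, -0.381]
ft_force: [-0.2, 0.2, -1.8]
width: 0.0418
grip_force: 25.0
```

Run:
```python
from h import *
st(); s=r.read_state(); print(np.round(s['joint_positions'],2))
```

```text
t 8.62 p [0.4988 0.2939 0.1147] rot [[-0.101, 0.983, -0.156], [0.492, 0.185, 0.85], [0.864, 0.009, -0.503]] F [-0.2  0.2 -1.8] w 0.0418 g 25.0
[ 0.93  1.18 -1.42  1.83  0.14  0.9  -0.1 ]
```

>>> {"api": "arm_command", "payload": {"xyz": [[0,0,-0.025],[0,0,-0.05],[0,0,-0.07],[0,0,-0.08],[0,0,-0.082],[0,0,-0.083],[0,0,-0.083]], "rot": [[0,0,0],[0,0,0],[0,0,0],[0,0,0],[0,0,0],[0,0,0],[0,0,0]]}}

```text
time: 9.2
ee_pos: [0.4997, 0.2935, 0.0326]
eef_rot: [0.551, 0.668, 0.322, -0.382]
ft_force: [0.7, -0.3, -2.6]
width: 0.0413
grip_force: 25.0
```

Run:
```python
from h import *
st(); s=r.read_state(); print(np.round(s['joint_positions'],2))
pic('scene','s1')
im=cv2.imread('pics/s1.png')[60:220,230:440]
cv2.imwrite('pics/s1c.png',cv2.resize(im,None,fx=3.6,fy=3.6,interpolation=cv2.INTER_CUBIC))
```

```text
t 9.2 p [0.4997 0.2935 0.0326] rot [[-0.101, 0.983, -0.155], [0.491, 0.185, 0.851], [0.865, 0.01, -0.501]] F [ 0.7 -0.3 -2.6] w 0.0413 g 25.0
[ 0.9   1.28 -1.31  1.83  0.2   0.83 -0.02]
```

View pics/s1c.png

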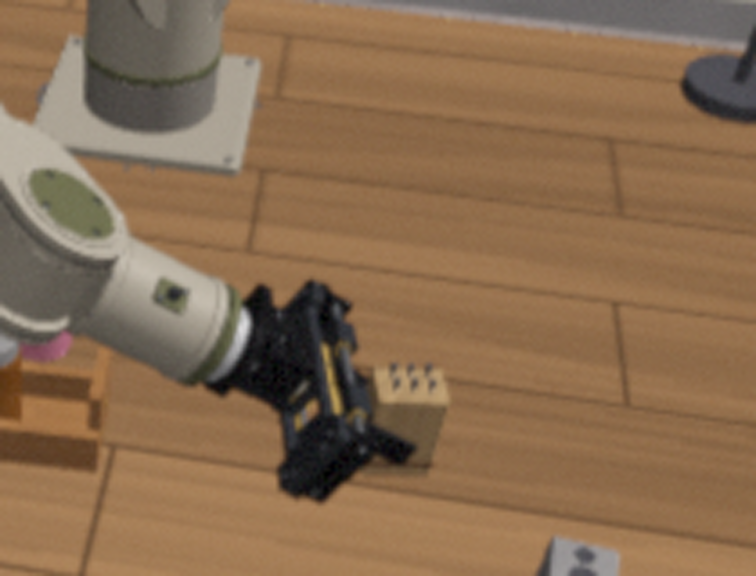

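The crop shows the stand held upright with burrs on top at (410,380) and the foot just above the bench.

>>> {"api": "arm_command", "payload": {"xyz": [[0,0,-0.001],[0,0,-0.002],[0,0,-0.003],[0,0,-0.004],[0,0,-0.004]], "rot": [[0,0,0],[0,0,0],[0,0,0],[0,0,0],[0,0,0]]}}

```text
time: 9.67
ee_pos: [0.5001, 0.2935, 0.0311]
eef_rot: [0.551, 0.667, 0.324, -0.384]
ft_force: [-4.1, -16.7, 21.5]
width: 0.0414
grip_force: 25.0
```

>>> {"api": "arm_command", "payload": {"xyz": [[0,0,0.002],[0,0,0.0025],[0,0,0.0025]], "rot": [[0,0,0],[0,0,0],[0,0,0]]}}

```text
time: 9.92
ee_pos: [0.5, 0.2933, 0.0312]
eef_rot: [0.551, 0.667, 0.323, -0.383]
ft_force: [-0.0, -5.6, 8.9]
width: 0.0414
grip_force: 25.0
```

>>> {"api": "arm_command", "payload": {"xyz": [[0,0,0],[0,0,0],[0,0,0],[0,0,0],[0,0,0]], "rot": [[0,0,0],[0,0,0],[0,0,0],[0,0,0],[0,0,0]], "grip": 0.85}}

```text
time: 10.33
ee_pos: [0.4991, 0.2933, 0.0294]
eef_rot: [0.551, 0.668, 0.322, -0.383]
ft_force: [1.1, 0.6, -0.1]
width: 0.0674
grip_force: 0.0
```

Run:
```python
from h import *
Rc=R.from_quat(r.read_state()['eef_rot'])
p=np.radians(191);Rt=R.from_matrix(np.array([[np.cos(p),np.sin(p),0],[np.sin(p),-np.cos(p),0],[0,0,-1]]))
v=(Rt*Rc.inv()).as_rotvec();print(v,np.degrees(np.linalg.norm(v)))
print([np.round(v*i/15,3).tolist() for i in range(1,16)])
```

```text
[-0.65476934 -0.95028888  1.41414985] 104.57997020430945
[[-0.044, -0.063, 0.094], [-0.087, -0.127, 0.189], [-0.131, -0.19, 0.283], [-0.175, -0.253, 0.377], [-0.218, -0.317, 0.471], [-0.262, -0.38, 0.566], [-0.306, -0.443, 0.66], [-0.349, -0.507, 0.754], [-0.393, -0.57, 0.848], [-0.437, -0.634, 0.943], [-0.48, -0.697, 1.037], [-0.524, -0.76, 1.131], [-0.567, -0.824, 1.226], [-0.611, -0.887, 1.32], [-0.655, -0.95, 1.414]]
```

>>> {"api": "arm_command", "payload": {"xyz": [[0.003,-0.017,0.01],[0.008,-0.043,0.025],[0.013,-0.068,0.04],[0.019,-0.102,0.06],[0.019,-0.102,0.09],[0.019,-0.102,0.12]], "rot": [[0,0,0],[0,0,0],[0,0,0],[0,0,0],[0,0,0],[0,0,0]], "grip": 1.0}}

```text
time: 10.83
ee_pos: [0.5194, 0.1891, 0.1502]
eef_rot: [0.553, 0.666, 0.323, -0.383]
ft_force: [0.7, 0.9, -0.2]
width: 0.0868
grip_force: 0.0
```

>>> {"api": "arm_command", "payload": {"xyz": [[0,0,0.03],[0,0,0.06],[0,0,0.09],[0,0,0.12],[0,0.01,0.13],[0,0.02,0.13],[0,0.03,0.13],[-0.005,0.04,0.13],[-0.01,0.05,0.13],[-0.01,0.06,0.13],[-0.018,0.07,0.12],[-0.018,0.08,0.12],[-0.018,0.09,0.11],[-0.018,0.098,0.1],[-0.018,0.098,0.1],[-0.018,0.098,0.1],[-0.018,0.098,0.1]], "rot": [[-0.044,-0.063,0.094],[-0.087,-0.127,0.189],[-0.131,-0.19,0.283],[-0.175,-0.253,0.377],[-0.218,-0.317,0.471],[-0.262,-0.38,0.566],[-0.306,-0.443,0.66],[-0.349,-0.507,0.754],[-0.393,-0.57,0.848],[-0.437,-0.634,0.943],[-0.48,-0.697,1.037],[-0.524,-0.76,1.131],[-0.567,-0.824,1.226],[-0.611,-0.887,1.32],[-0.655,-0.95,1.414],[-0.655,-0.95,1.414],[-0.655,-0.95,1.414]]}}

```text
time: 12.25
ee_pos: [0.4993, 0.2899, 0.2499]
eef_rot: [-0.095, 0.995, 0.0, -0.0]
ft_force: [0.1, -1.1, -0.7]
width: 0.0869
grip_force: 0.0
```

Run:
```python
from h import *
im=pic('wrist','w5'); st(); print(np.round(r.read_state()['joint_positions'],2))
for d in r.spot_point('stand_mid','wrist')[:2]: print(d['conf'],np.round(w('wrist',d['at']),4),px('wrist',w('wrist',d['at'])))
cr=im[0:220,130:390,::-1]
cv2.imwrite('pics/w5c.png',cv2.resize(cr,None,fx=2.7,fy=2.7,interpolation=cv2.INTER_CUBIC))
```

```text
t 12.3 p [0.5005 0.2888 0.2496] rot [[-0.982, -0.187, -0.002], [-0.187, 0.982, 0.001], [0.001, 0.001, -1.0]] F [ 0.4 -0.5 -0.7] w 0.0871 g 0.0
[ 0.4   0.62 -1.44  1.5   0.61  1.55  0.73]
```

View pics/w5c.png

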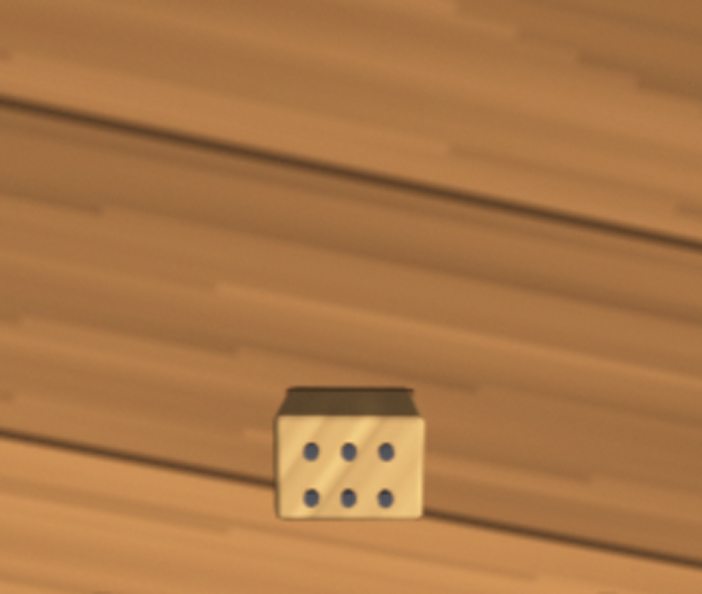

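The stand is upright on the bench, top face corners in the crop at (276,416), (424,416), (422,518) and (277,518), square to the gripper.

Run:
```python
from h import *
P=[ray('wrist',u/2.7+130-.3,v/2.7-.3,.086) for u,v in [(276,416),(424,416),(422,518),(277,518)]]
for p in P: print(np.round(p,4))
print(np.mean(P,0)); s=r.read_state(); print(np.round(s['ee_pos'],4))
```

```text
[0.4878 0.2569 0.086 ]
[0.4774 0.312  0.086 ]
[0.5169 0.3196 0.086 ]
[0.5274 0.2638 0.086 ]
[0.50236018 0.28804647 0.086     ]
[0.5011 0.2882 0.2495]
```

>>> {"api": "arm_command", "payload": {"xyz": [[0.002,-0.001,-0.04],[0.002,-0.001,-0.08],[0.002,-0.001,-0.12],[0.002,-0.001,-0.155],[0.002,-0.001,-0.18],[0.002,-0.001,-0.2],[0.002,-0.001,-0.2015],[0.002,-0.001,-0.2015]], "rot": [[0,0,0],[0,0,0],[0,0,0],[0,0,0],[0,0,0],[0,0,0],[0,0,0],[0,0,0]]}}

```text
time: 13.02
ee_pos: [0.5026, 0.2871, 0.0473]
eef_rot: [-0.094, 0.996, 0.0, -0.002]
ft_force: [-0.4, 1.4, 0.7]
width: 0.0874
grip_force: 0.0
```

>>> {"api": "arm_command", "payload": {"xyz": [[0,0,0],[0,0,0],[0,0,0],[0,0,0],[0,0,0],[0,0,0],[0,0,0],[0,0,0]], "rot": [[0,0,0],[0,0,0],[0,0,0],[0,0,0],[0,0,0],[0,0,0],[0,0,0],[0,0,0]], "grip": 0.5, "squeeze": 25}}

```text
time: 13.68
ee_pos: [0.5024, 0.2884, 0.0486]
eef_rot: [-0.096, 0.995, 0.0, 0.0]
ft_force: [-0.5, 0.2, 5.1]
width: 0.0578
grip_force: 25.0
```

>>> {"api": "arm_command", "payload": {"xyz": [[0,0,0.02],[0,0,0.05],[0,0,0.08],[0,0,0.11],[0,0,0.13],[0,0,0.13]], "rot": [[0,0,0],[0,0,0],[0,0,0],[0,0,0],[0,0,0],[0,0,0]]}}

```text
time: 14.18
ee_pos: [0.503, 0.2896, 0.1819]
eef_rot: [-0.096, 0.995, 0.001, 0.002]
ft_force: [0.7, 0.5, -1.6]
width: 0.058
grip_force: 25.0
```

>>> {"api": "arm_command", "payload": {"xyz": [[0.002,-0.03,0.02],[0.004,-0.06,0.04],[0.006,-0.09,0.06],[0.008,-0.12,0.08],[0.01,-0.15,0.1],[0.012,-0.18,0.115],[0.014,-0.21,0.115],[0.016,-0.24,0.115],[0.018,-0.27,0.115],[0.02,-0.3,0.115],[0.022,-0.33,0.115],[0.024,-0.36,0.115],[0.026,-0.39,0.115],[0.028,-0.41,0.115],[0.028,-0.43,0.115],[0.028,-0.43,0.115],[0.028,-0.43,0.115],[0.028,-0.43,0.115],[0.028,-0.43,0.115],[0.028,-0.43,0.115]], "rot": [[0,0,-0.115],[0,0,-0.23],[0,0,-0.345],[0,0,-0.46],[0,0,-0.575],[0,0,-0.69],[0,0,-0.805],[0,0,-0.92],[0,0,-1.035],[0,0,-1.15],[0,0,-1.265],[0,0,-1.38],[0,0,-1.495],[0,0,-1.61],[0,0,-1.721],[0,0,-1.721],[0,0,-1.721],[0,0,-1.721],[0,0,-1.721],[0,0,-1.721]]}}

```text
time: 15.85
ee_pos: [0.5302, -0.1407, 0.2929]
eef_rot: [0.691, 0.722, 0.0, -0.0]
ft_force: [1.2, 1.3, -3.1]
width: 0.0578
grip_force: 25.0
```

Run:
```python
from h import *
import pickle
st(); print(np.round(r.read_state()['joint_positions'],2))
m0=r.camera_model('wrist'); im=pic('wrist','w6'); m1=r.camera_model('wrist'); pickle.dump(m0,open('w6.pkl','wb'))
print(np.round(np.array(m1['T'])[:3,3]-np.array(m0['T'])[:3,3],4))
for n in ['jar_mid','tool_box','stand_mid']:
    for d in r.spot_point(n,'wrist')[:3]: print(n,round(d['conf'],2),np.round(w('wrist',d['at']),3),np.round(px('wrist',w('wrist',d['at']))))
# project expected box rim corners
c=np.array([.5333,-.039]);a=np.radians(2.4);Rz=np.array([[np.cos(a),-np.sin(a)],[np.sin(a),np.cos(a)]])
for x,y,z in [(31,83,75),(-31,83,75),(31,-83,75),(-31,-83,75),(41,83,40),(-41,83,40),(41,-83,40),(-41,-83,40)]:
    print((x,y,z),np.round(px('wrist',np.r_[c+Rz@[x/1e3,y/1e3],z/1e3]),1))
```

```text
t 15.85 p [ 0.5302 -0.1407  0.2929] rot [[-0.044, 0.999, -0.0], [0.999, 0.044, 0.0], [0.0, -0.0, -1.0]] F [ 1.2  1.3 -3.1] w 0.0578 g 25.0
[ 1.12  0.32 -1.15  1.51  0.29  1.5   0.01]
[ 0.     -0.0002  0.0001]
jar_mid 0.96 [ 0.409 -0.178  0.047] [167. 182.]
jar_mid 0.8 [ 0.417 -0.027  0.045] [170.  60.]
jar_mid 0.2 [ 0.788 -0.121  0.006] [444. 147.]
(31, 83, 75) [297. -11.]
(-31, 83, 75) [237.8 -11. ]
(31, -83, 75) [292.6 147.1]
(-31, -83, 75) [240.4 147.1]
(41, 83, 40) [302.3  -1.1]
(-41, 83, 40) [231.2  -1.1]
(41, -83, 40) [297.7 143.1]
(-41, -83, 40) [234.3 143.1]
```

```bash
cat > fit.py <<'E'
from h import *
from scipy.optimize import minimize
S=[((31,-83,75),(-31,-83,75)),((31,-73,75),(-31,-73,75)),((41,-83,40),(41,83,40)),((-41,-83,40),(-41,83,40)),((31,-73,40),(31,73,40)),((-31,-73,40),(-31,73,40)),((31,73,75),(-31,73,75)),((31,83,75),(-31,83,75)),((31,-83,75),(31,-73,75)),((-31,-83,75),(-31,-73,75))]
def fit(im,m,x0=(533.3,-39,2.4),show=True):
    g=cv2.cvtColor(im,cv2.COLOR_RGB2LAB).astype(np.float32)
    T=np.linalg.inv(np.array(m['T']))
    def samp(E,p):
        a=np.radians(p[2]);tot=0
        for A,B in S:
            t=np.linspace(0.05,.95,60)[:,None];L=np.array(A)*(1-t)+np.array(B)*t
            W=np.c_[p[0]+np.cos(a)*L[:,0]-np.sin(a)*L[:,1],p[1]+np.sin(a)*L[:,0]+np.cos(a)*L[:,1],L[:,2]]/1e3
            C=W@T[:3,:3].T+T[:3,3];u=m['cx']+m['fx']*C[:,0]/-C[:,2];v=m['cy']-m['fy']*C[:,1]/-C[:,2]
            tot+=cv2.remap(E,u.astype(np.float32)[:,None],v.astype(np.float32)[:,None],cv2.INTER_LINEAR).mean()
        return tot
    x=np.array(x0,float)
    for s in (3,1.5,.8):
        b=cv2.GaussianBlur(g,(0,0),s);E=np.sqrt((cv2.Sobel(b,-1,1,0)**2+cv2.Sobel(b,-1,0,1)**2).sum(2))
        r0=8 if s==3 else 4
        best=max(((samp(E,x+[dx,dy,da]),dx,dy,da) for dx in np.linspace(-r0,r0,17) for dy in np.linspace(-r0,r0,17) for da in np.linspace(-2,2,9)))
        x=x+best[1:]; print(s,np.round(x,2),round(best[0],1),round(samp(E,x+[0,4,0]),1),round(samp(E,x+[4,0,0]),1))
    return x
E
python3 - <<'E'
from fit import *
import pickle
m=pickle.load(open('w6.pkl','rb')); im=cv2.imread('pics/w6.png')[:,:,::-1].copy()
x=fit(im,m)
# w1, with camera shifted back by measured motion
m=pickle.load(open('w1.pkl','rb')); im=cv2.imread('pics/w1.png')[:,:,::-1].copy()
T=np.array(m['T']); print(T[:3,3]); fit(im,m)
E
```

```text
3 [ 5.353e+02 -4.700e+01  4.000e-01] 226.9 179.9 203.2
1.5 [534.3 -51.    2.4] 512.5 348.0 398.0
0.8 [534.3 -51.    2.9] 770.6 513.1 471.3
[ 0.56392694 -0.04848709  0.4648334 ]
3 [532.3 -46.    2.4] 355.6 262.8 304.1
1.5 [532.8 -46.5   2.4] 682.6 447.9 552.7
0.8 [533.3 -46.5   2.4] 973.3 591.6 777.5
```

>>> {"api": "arm_command", "payload": {"xyz": [[0,-0.02,0],[0,-0.035,0],[0,-0.035,0],[0,-0.035,0],[0,-0.035,0],[0,-0.035,0]], "rot": [[0,0,0],[0,0,0],[0,0,0],[0,0,0],[0,0,0],[0,0,0]]}}

```text
time: 16.55
ee_pos: [0.5303, -0.1762, 0.2931]
eef_rot: [0.692, 0.722, 0.0, -0.0]
ft_force: [-0.2, -0.6, -2.4]
width: 0.0578
grip_force: 25.0
```

```bash
sed -i 's/r0=8 if s==3 else 4/r0=R0 if s==3 else 1.5/; s/show=True/R0=4/' fit.py
python3 - <<'E'
from fit import *
import pickle
m=pickle.load(open('w6.pkl','rb')); im=cv2.imread('pics/w6.png')[:,:,::-1].copy()
fit(im,m)
st(); m=r.camera_model('wrist'); im=pic('wrist','w7'); x=fit(im,m); print('wide');fit(im,m,R0=8)
for n in ['jar_mid','tool_box']:
    for d in r.spot_point(n,'wrist')[:3]: print(n,round(d['conf'],2),np.round(w('wrist',d['at']),3),np.round(px('wrist',w('wrist',d['at']))))
h=cv2.cvtColor(im,cv2.COLOR_RGB2HSV)
mk=cv2.inRange(h,np.array([0,0,110]),np.array([180,45,255])); 
cs,_=cv2.findContours(mk,cv2.RETR_EXTERNAL,cv2.CHAIN_APPROX_NONE)
for c in cs:
    if cv2.contourArea(c)>300:
        (u,v),ra=cv2.minEnclosingCircle(c); print('lid?',u,v,ra,np.round(ray('wrist',u,v,.105),4))
# overlay for view
a=np.radians(x[2])
o=im[:,:,::-1].copy()[0:170,180:350]; o=cv2.resize(o,None,fx=3.5,fy=3.5,interpolation=cv2.INTER_CUBIC)
for A,B in S:
    pp=[px('wrist',[(x[0]+np.cos(a)*p[0]-np.sin(a)*p[1])/1e3,(x[1]+np.sin(a)*p[0]+np.cos(a)*p[1])/1e3,p[2]/1e3]) for p in (A,B)]
    q=[tuple(int(k) for k in (p-[180,0]+.5)*3.5) for p in pp]; cv2.line(o,*q,(0,255,0),1)
cv2.imwrite('pics/w7c.png',o)
E
```

```text
3 [ 5.353e+02 -3.750e+01  4.000e-01] 196.5 169.1 174.9
1.5 [533.8 -36.    2.4] 387.6 357.1 269.2
0.8 [533.42 -35.81   2.9 ] 637.6 565.2 330.2
t 16.55 p [ 0.5303 -0.1762  0.2931] rot [[-0.042, 0.999, 0.0], [0.999, 0.042, 0.0], [0.0, 0.0, -1.0]] F [-0.2 -0.6 -2.4] w 0.0578 g 25.0
3 [535.3 -43.    1.4] 160.3 155.1 130.5
1.5 [533.99 -44.5    2.9 ] 301.4 290.9 203.4
0.8 [533.8 -46.    2.9] 482.0 458.2 236.7
wide
3 [525.3 -34.    2.9] 170.1 160.4 142.0
1.5 [524.36 -34.56   3.9 ] 296.9 276.1 201.2
0.8 [523.42 -34.94   4.4 ] 411.4 354.1 230.3
jar_mid 0.87 [ 0.53  -0.203  0.046] [259. 179.]
jar_mid 0.7 [ 0.418 -0.024  0.043] [170.  26.]
jar_mid 0.61 [ 0.413 -0.178  0.046] [169. 156.]
lid? 260.9859924316406 271.00048828125 125.05008697509766 [ 0.5366 -0.3045  0.105 ]
lid? 269.5 47.0 27.354257583618164 [ 0.5344 -0.0511  0.105 ]
```

View pics/w7c.png

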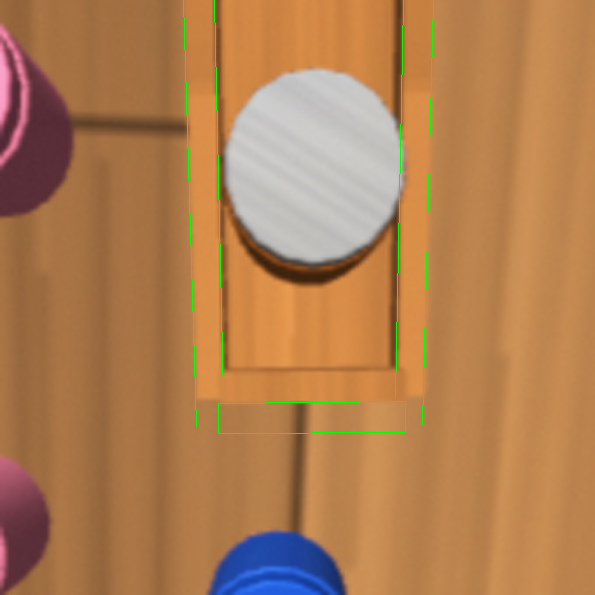

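The overlay shows the box's long sides fitted well. The near end wall's top lies at crop y 370-400, above the overlay's 402-433, so the true box is further +y. The jar lid is at (315,168) in the crop.

Run:
```python
from h import *
for n,(u,v) in dict(out=(305,400),inn=(305,370),outL=(198,400),outR=(424,397)).items():
    z=.075 if n in('out','inn') else .04
    print(n,np.round(ray('wrist',u/3.5+180-.5,v/3.5-.5,z),4))
print('lid',ray('wrist',270,(69+265)/7-.5,.105), 'w',[ray('wrist',u/3.5+180-.5,167/3.5,.105)[0] for u in (225,405)])
```

```text
out [ 0.5352 -0.1182  0.075 ]
inn [ 0.5347 -0.1087  0.075 ]
outL [ 0.4974 -0.1215  0.04  ]
outR [ 0.5787 -0.117   0.04  ]
lid [ 0.53487319 -0.05131393  0.105     ] w [np.float64(0.5084620061694588), np.float64(0.5603235930301519)]
```

>>> {"api": "arm_command", "payload": {"xyz": [[0,0.03,0],[0,0.065,0],[0.001,0.1,0],[0.0015,0.135,0],[0.0015,0.165,0],[0.0015,0.183,0],[0.0015,0.183,-0.02],[0.0015,0.183,-0.055],[0.0015,0.183,-0.09],[0.0015,0.183,-0.12],[0.0015,0.183,-0.15],[0.0015,0.183,-0.175],[0.0015,0.183,-0.193],[0.0015,0.183,-0.193],[0.0015,0.183,-0.193]], "rot": [[0,0,0],[0,0,0],[0,0,0],[0,0,0],[0,0,0],[0,0,0],[0,0,0],[0,0,0],[0,0,0],[0,0,0],[0,0,0],[0,0,0],[0,0,0],[0,0,0],[0,0,0]]}}

```text
time: 17.95
ee_pos: [0.5314, 0.0066, 0.1001]
eef_rot: [0.692, 0.722, -0.0, -0.001]
ft_force: [-0.7, -0.9, -2.4]
width: 0.0578
grip_force: 25.0
```

>>> {"api": "arm_command", "payload": {"xyz": [[0,0,-0.005],[0,0,-0.01],[0,0,-0.015],[0,0,-0.018],[0,0,-0.018]], "rot": [[0,0,0],[0,0,0],[0,0,0],[0,0,0],[0,0,0]]}}

```text
time: 18.37
ee_pos: [0.5315, 0.0061, 0.0816]
eef_rot: [0.692, 0.722, -0.0, -0.0]
ft_force: [0.2, -0.7, -3.3]
width: 0.0578
grip_force: 25.0
```

>>> {"api": "arm_command", "payload": {"xyz": [[0,0,-0.006],[0,0,-0.012],[0,0,-0.017],[0,0,-0.02],[0,0,-0.021],[0,0,-0.021]], "rot": [[0,0,0],[0,0,0],[0,0,0],[0,0,0],[0,0,0],[0,0,0]]}}

```text
time: 18.87
ee_pos: [0.5315, 0.0063, 0.0607]
eef_rot: [0.692, 0.722, -0.0, -0.0]
ft_force: [0.3, 0.8, -1.6]
width: 0.0577
grip_force: 25.0
```

>>> {"api": "arm_command", "payload": {"xyz": [[0,0.003,-0.001],[-0.0003,0.006,-0.001],[-0.0004,0.008,-0.001],[-0.0005,0.01,-0.001],[-0.0005,0.01,-0.001]], "rot": [[0,0,0],[0,0,0],[0,0,0],[0,0,0],[0,0,0]]}}

```text
time: 19.28
ee_pos: [0.5314, 0.0133, 0.0603]
eef_rot: [0.693, 0.721, -0.002, 0.002]
ft_force: [-1.0, -10.3, 0.6]
width: 0.0579
grip_force: 25.0
```

>>> {"api": "arm_command", "payload": {"xyz": [[0,-0.003,0],[0,-0.003,-0.001],[0,-0.003,-0.002],[0,-0.003,-0.002]], "rot": [[0,0,0],[0,0,0],[0,0,0],[0,0,0]]}}

```text
time: 19.62
ee_pos: [0.5315, 0.0132, 0.0585]
eef_rot: [0.692, 0.722, 0.0, 0.0]
ft_force: [-0.9, -2.4, 4.5]
width: 0.0577
grip_force: 25.1
```

>>> {"api": "arm_command", "payload": {"xyz": [[0,0,0],[0,0,0],[0,0,0],[0,0,0],[0,0,0]], "rot": [[0,0,0],[0,0,0],[0,0,0],[0,0,0],[0,0,0]], "grip": 0.95}}

```text
time: 20.03
ee_pos: [0.5312, 0.0135, 0.0581]
eef_rot: [0.692, 0.722, 0.0, -0.0]
ft_force: [0.2, 0.3, -0.1]
width: 0.0799
grip_force: 0.0
```

>>> {"api": "arm_command", "payload": {"xyz": [[0,0,0.03],[0,0,0.06],[0,0,0.09],[0.001,-0.03,0.09],[0.002,-0.064,0.09],[0.002,-0.064,0.09],[0.002,-0.064,0.09]], "rot": [[0,0,0],[0,0,0],[0,0,0],[0,0,0],[0,0,0],[0,0,0],[0,0,0]], "grip": 0.95}}

```text
time: 20.62
ee_pos: [0.5331, -0.053, 0.1478]
eef_rot: [0.694, 0.72, -0.0, -0.0]
ft_force: [-0.9, 0.8, 0.1]
width: 0.0827
grip_force: 0.0
```

>>> {"api": "arm_command", "payload": {"xyz": [[0.001,-0.001,-0.03],[0.001,-0.001,-0.06],[0.001,-0.001,-0.085],[0.001,-0.001,-0.093],[0.001,-0.001,-0.093]], "rot": [[0,0,0],[0,0,0],[0,0,0],[0,0,0],[0,0,0]]}}

```text
time: 21.03
ee_pos: [0.5329, -0.0505, 0.0535]
eef_rot: [0.692, 0.722, -0.001, -0.002]
ft_force: [0.3, -0.1, -0.3]
width: 0.0826
grip_force: 0.0
```

>>> {"api": "arm_command", "payload": {"xyz": [[0,0,0],[0,0,0],[0,0,0],[0,0,0],[0,0,0],[0,0,0],[0,0,0],[0,0,0]], "rot": [[0,0,0],[0,0,0],[0,0,0],[0,0,0],[0,0,0],[0,0,0],[0,0,0],[0,0,0]], "grip": 0.5, "squeeze": 12}}

```text
time: 21.7
ee_pos: [0.5345, -0.0519, 0.0557]
eef_rot: [0.692, 0.722, 0.0, 0.0]
ft_force: [-2.1, -1.3, 6.8]
width: 0.0555
grip_force: 12.0
```

>>> {"api": "arm_command", "payload": {"xyz": [[0,0.004,0],[-0.0002,0.008,0],[-0.0004,0.012,0],[-0.0006,0.015,0],[-0.0007,0.017,0],[-0.0008,0.019,0],[-0.0008,0.019,0]], "rot": [[0,0,0],[0,0,0],[0,0,0],[0,0,0],[0,0,0],[0,0,0],[0,0,0]]}}

```text
time: 22.28
ee_pos: [0.5343, -0.0346, 0.0564]
eef_rot: [0.693, 0.721, -0.001, 0.002]
ft_force: [-3.0, -5.9, 14.3]
width: 0.0558
grip_force: 12.0
```

>>> {"api": "arm_command", "payload": {"xyz": [[0,0,0.0015],[0,0.001,0.0015],[0,0.002,0.0015],[0,0.002,0.0015]], "rot": [[0,0,0],[0,0,0],[0,0,0],[0,0,0]]}}

```text
time: 22.62
ee_pos: [0.5335, -0.0312, 0.0563]
eef_rot: [0.692, 0.721, -0.0, 0.0]
ft_force: [3.4, -4.7, -3.3]
width: 0.0557
grip_force: 12.0
```

>>> {"api": "arm_command", "payload": {"xyz": [[0,0.001,0],[0,0.002,0],[0,0.003,0],[0,0.003,0]], "rot": [[0,0,0],[0,0,0],[0,0,0],[0,0,0]]}}

```text
time: 22.95
ee_pos: [0.5334, -0.0287, 0.0562]
eef_rot: [0.693, 0.721, -0.0, 0.0]
ft_force: [1.6, -5.7, -3.7]
width: 0.0554
grip_force: 12.0
```

>>> {"api": "arm_command", "payload": {"xyz": [[0,0,-0.001],[0,0,-0.0018],[0,0,-0.0018]], "rot": [[0,0,0],[0,0,0],[0,0,0]]}}

```text
time: 23.2
ee_pos: [0.5333, -0.0284, 0.0544]
eef_rot: [0.692, 0.721, -0.0, 0.0]
ft_force: [2.1, -4.6, -3.5]
width: 0.0556
grip_force: 12.0
```

>>> {"api": "arm_command", "payload": {"xyz": [[0,0,0],[0,0,0],[0,0,0],[0,0,0],[0,0,0]], "rot": [[0,0,0],[0,0,0],[0,0,0],[0,0,0],[0,0,0]], "grip": 1.0}}

```text
time: 23.62
ee_pos: [0.5334, -0.0273, 0.0548]
eef_rot: [0.692, 0.722, 0.0, -0.0]
ft_force: [-0.6, -0.1, -0.3]
width: 0.0809
grip_force: 0.0
```

>>> {"api": "arm_command", "payload": {"xyz": [[0,0,0.03],[0,0,0.065],[0,0,0.1],[0,-0.03,0.14],[0,-0.065,0.17],[0,-0.1,0.2],[0,-0.13,0.22],[0,-0.15,0.235],[0,-0.15,0.235],[0,-0.15,0.235],[0,-0.15,0.235]], "rot": [[0,0,0],[0,0,0],[0,0,0],[0,0,0],[0,0,0],[0,0,0],[0,0,0],[0,0,0],[0,0,0],[0,0,0],[0,0,0]]}}

```text
time: 24.53
ee_pos: [0.5333, -0.1767, 0.2893]
eef_rot: [0.692, 0.722, 0.0, -0.0]
ft_force: [-0.0, 0.4, -0.1]
width: 0.0864
grip_force: 0.0
```

Run:
```python
from h import *
import pickle
st(); m=r.camera_model('wrist'); im=pic('wrist','w8'); pickle.dump(m,open('w8.pkl','wb'))
h=cv2.cvtColor(im,cv2.COLOR_RGB2HSV)
mk=cv2.inRange(h,np.array([0,0,110]),np.array([180,45,255])); 
cs,_=cv2.findContours(mk,cv2.RETR_EXTERNAL,cv2.CHAIN_APPROX_NONE)
for c in cs:
    if cv2.contourArea(c)>300:
        W=np.array([ray('wrist',u,v,.105)[:2] for u,v in c[:,0]],np.float32); print('lid?',c[:,0].mean(0),W.min(0),W.max(0),(W.min(0)+W.max(0))/2)
# end wall edges along column through box axis
u=int(px('wrist',[.535,-.113,.075])[0]); v0=int(px('wrist',[.535,-.113,.075])[1]); print(u,v0)
L=cv2.cvtColor(im,cv2.COLOR_RGB2LAB)[:,u-6:u+7].astype(float).mean(1)
for v in range(v0-16,v0+14): print(v,np.round(ray('wrist',u,v,.075)[1],4),np.round(L[v]).astype(int))
for n in ['jar_mid','stand_mid','tool_box']:
    for d in r.spot_point(n,'wrist')[:3]: print(n,round(d['conf'],2),np.round(w('wrist',d['at']),3),np.round(px('wrist',w('wrist',d['at']))))
```

```text
t 24.53 p [ 0.5333 -0.1767  0.2893] rot [[-0.042, 0.999, -0.0], [0.999, 0.042, 0.001], [0.001, -0.0, -1.0]] F [-0.   0.4 -0.1] w 0.0864 g 0.0
lid? [260.75101488 268.81326116] [ 0.32036036 -0.3164072 ] [ 0.75843066 -0.28161812] [ 0.5393955  -0.29901266]
lid? [240.56637168 246.22123894] [ 0.4861659 -0.282794 ] [ 0.54327434 -0.24975356] [ 0.51472014 -0.2662738 ]
lid? [266.79354839  28.75483871] [ 0.50795317 -0.06102744] [ 0.55869126 -0.00979418] [ 0.5333222  -0.03541081]
264 109
93 -0.0952 [165 150 176]
94 -0.0963 [165 150 176]
95 -0.0973 [164 150 175]
96 -0.0984 [163 150 175]
97 -0.0995 [163 150 175]
98 -0.1006 [164 150 175]
99 -0.1017 [164 151 175]
100 -0.1028 [163 150 175]
101 -0.1038 [163 150 175]
102 -0.1049 [163 150 175]
103 -0.106 [162 150 175]
104 -0.1071 [148 150 172]
105 -0.1082 [140 149 170]
106 -0.1093 [157 150 174]
107 -0.1104 [159 150 174]
108 -0.1115 [159 150 174]
109 -0.1126 [159 150 174]
110 -0.1137 [159 150 174]
111 -0.1148 [159 150 174]
112 -0.1159 [159 150 174]
113 -0.1171 [158 150 174]
114 -0.1182 [151 148 170]
115 -0.1193 [134 143 162]
116 -0.1204 [132 143 161]
117 -0.1215 [132 143 161]
118 -0.1226 [132 142 161]
119 -0.1238 [132 142 161]
120 -0.1249 [132 142 161]
121 -0.126 [132 143 161]
122 -0.1271 [132 142 161]
jar_mid 0.93 [ 0.408 -0.175  0.048] [162. 155.]
jar_mid 0.92 [ 0.418 -0.025  0.046] [166.  25.]
jar_mid 0.61 [ 0.528 -0.2    0.048] [255. 178.]
tool_box 0.71 [ 0.512 -0.326  0.052] [240. 265.]
```

>>> {"api": "arm_command", "payload": {"xyz": [[-0.003,-0.03,0],[-0.008,-0.06,0],[-0.013,-0.09,-0.01],[-0.018,-0.12,-0.02],[-0.023,-0.14,-0.03],[-0.023,-0.1485,-0.035],[-0.023,-0.1485,-0.035],[-0.023,-0.1485,-0.035],[-0.023,-0.1485,-0.035]], "rot": [[0,0,-0.1],[0,0,-0.2],[0,0,-0.3],[0,0,-0.4],[0,0,-0.5],[0,0,-0.614],[0,0,-0.614],[0,0,-0.614],[0,0,-0.614]]}}

```text
time: 25.48
ee_pos: [0.5112, -0.3244, 0.2553]
eef_rot: [0.876, 0.481, 0.0, 0.0]
ft_force: [0.0, 0.3, 0.5]
width: 0.0869
grip_force: 0.0
```

Run:
```python
from h import *
st(); im=pic('wrist','w9')
u=px('wrist',[.51,-.326,.1]);print(u)
q=quad('wrist',im,(0,150,120),(11,255,255),.1,u); print(q)
```

```text
t 25.48 p [ 0.5112 -0.3244  0.2553] rot [[0.536, 0.844, 0.001], [0.844, -0.536, 0.0], [0.001, 0.0, -1.0]] F [0.  0.3 0.5] w 0.0869 g 0.0
[260.5565136  177.10597627]
((512.3485107421875, -321.48388671875), (48.12916564941406, 56.72107696533203), 58.58367919921875)
```

Run:
```python
from h import *
st(); m=r.camera_model('wrist'); im=pic('wrist','w10'); print(np.round(np.array(r.camera_model('wrist')['T'])[:3,3]-np.array(m['T'])[:3,3],4))
u=int(px('wrist',[.511,-.324,.1])[0]);h=cv2.cvtColor(im,cv2.COLOR_RGB2HSV)
for v in range(125,215,3): print(v,h[v,u].tolist(),np.round(ray('wrist',u,v,.1)[:2],4).tolist())
print('row'); 
for c in list(range(205,232,3))+list(range(290,320,3)): print(c,h[175,c].tolist(),np.round(ray('wrist',c,175,.1)[:2],4).tolist())
```

```text
t 25.53 p [ 0.5113 -0.3245  0.2554] rot [[0.537, 0.844, 0.001], [0.844, -0.537, 0.0], [0.001, 0.001, -1.0]] F [0.2 0.7 0.3] w 0.0868 g 0.0
[-0.     -0.0003  0.    ]
125 [14, 151, 133] [0.5375, -0.282]
128 [14, 152, 166] [0.536, -0.2844]
131 [14, 151, 176] [0.5344, -0.2868]
134 [15, 151, 181] [0.5329, -0.2893]
137 [15, 149, 183] [0.5313, -0.2918]
140 [15, 146, 184] [0.5297, -0.2942]
143 [38, 17, 181] [0.5281, -0.2967]
146 [33, 14, 177] [0.5265, -0.2992]
149 [9, 152, 138] [0.5249, -0.3018]
152 [9, 175, 137] [0.5233, -0.3043]
155 [9, 173, 220] [0.5217, -0.3068]
158 [10, 175, 217] [0.52, -0.3094]
161 [10, 173, 214] [0.5184, -0.312]
164 [10, 172, 215] [0.5167, -0.3145]
167 [10, 173, 215] [0.5151, -0.3171]
170 [10, 173, 214] [0.5134, -0.3197]
173 [10, 174, 213] [0.5117, -0.3224]
176 [10, 174, 212] [0.5101, -0.325]
179 [9, 173, 211] [0.5084, -0.3277]
182 [9, 173, 206] [0.5067, -0.3303]
185 [9, 176, 199] [0.505, -0.333]
188 [9, 173, 211] [0.5032, -0.3357]
191 [9, 173, 211] [0.5015, -0.3384]
194 [9, 174, 157] [0.4998, -0.3411]
197 [14, 151, 169] [0.498, -0.3439]
200 [14, 151, 166] [0.4963, -0
[... 158 characters left out ...]
205 [14, 151, 164] [0.4635, -0.2941]
208 [14, 152, 175] [0.4661, -0.2957]
211 [14, 150, 173] [0.4686, -0.2973]
214 [14, 152, 168] [0.4712, -0.299]
217 [14, 152, 158] [0.4738, -0.3006]
220 [14, 152, 148] [0.4764, -0.3023]
223 [14, 152, 158] [0.4789, -0.3039]
226 [14, 150, 162] [0.4815, -0.3055]
229 [14, 150, 163] [0.4841, -0.3072]
290 [14, 151, 159] [0.5363, -0.3405]
293 [14, 149, 106] [0.5389, -0.3422]
296 [14, 151, 172] [0.5415, -0.3438]
299 [15, 147, 206] [0.5441, -0.3454]
302 [15, 151, 199] [0.5466, -0.3471]
305 [15, 149, 193] [0.5492, -0.3487]
308 [15, 150, 196] [0.5518, -0.3504]
311 [15, 149, 198] [0.5543, -0.352]
314 [15, 150, 192] [0.5569, -0.3536]
317 [15, 149, 194] [0.5595, -0.3553]
```

Run:
```python
from h import *
im=cv2.imread('pics/w10.png')[:,:,::-1].copy()
q=quad('wrist',im,(0,150,185),(12,255,255),.1,np.array([260,175])); print(q, np.round(r.read_state()['ee_pos'],4))
```

```text
((510.8182373046875, -322.793701171875), (40.61212158203125, 55.06871795654297), 57.470890045166016) [ 0.5112 -0.3247  0.2555]
```

>>> {"api": "arm_command", "payload": {"xyz": [[0,0.001,-0.04],[0,0.001,-0.08],[0,0.001,-0.12],[0,0.001,-0.155],[0,0.001,-0.18],[0,0.001,-0.198],[0,0.001,-0.2],[0,0.001,-0.2]], "rot": [[0,0,0],[0,0,0],[0,0,0],[0,0,0],[0,0,0],[0,0,0],[0,0,0],[0,0,0]]}}

```text
time: 26.25
ee_pos: [0.5105, -0.3244, 0.0547]
eef_rot: [0.877, 0.48, 0.0, -0.001]
ft_force: [-0.5, -0.2, 0.6]
width: 0.0867
grip_force: 0.0
```

>>> {"api": "arm_command", "payload": {"xyz": [[0,0,0],[0,0,0],[0,0,0],[0,0,0],[0,0,0],[0,0,0],[0,0,0],[0,0,0]], "rot": [[0,0,0],[0,0,0],[0,0,0],[0,0,0],[0,0,0],[0,0,0],[0,0,0],[0,0,0]], "grip": 0.5, "squeeze": 35}}

```text
time: 26.92
ee_pos: [0.5106, -0.3255, 0.0552]
eef_rot: [0.878, 0.479, 0.0, 0.0]
ft_force: [-1.9, 0.3, 6.3]
width: 0.0583
grip_force: 35.0
```

>>> {"api": "arm_command", "payload": {"xyz": [[0,0,0.02],[0,0,0.05],[0,0,0.08],[0,0,0.11],[0,0,0.14],[0,0,0.14]], "rot": [[0,0,0],[0,0,0],[0,0,0],[0,0,0],[0,0,0],[0,0,0]]}}

```text
time: 27.42
ee_pos: [0.5126, -0.3258, 0.2003]
eef_rot: [0.878, 0.479, 0.002, 0.003]
ft_force: [0.8, 0.5, -3.4]
width: 0.0578
grip_force: 35.0
```

Run:
```python
from h import *
st()
```

```text
t 27.42 p [ 0.5126 -0.3258  0.2003] rot [[0.542, 0.841, 0.006], [0.841, -0.542, -0.004], [0.0, 0.007, -1.0]] F [ 0.8  0.5 -3.4] w 0.0578 g 35.0
```

>>> {"api": "arm_command", "payload": {"xyz": [[0.003,0.03,0.01],[0.006,0.06,0.02],[0.009,0.09,0.02],[0.012,0.12,0.02],[0.015,0.15,0.02],[0.018,0.18,0.02],[0.022,0.21,0.02],[0.0255,0.23,0.01],[0.0255,0.235,-0.01],[0.0255,0.235,-0.03],[0.0255,0.235,-0.04],[0.0255,0.235,-0.04],[0.0255,0.235,-0.04]], "rot": [[0,0,0.1],[0,0,0.2],[0,0,0.3],[0,0,0.4],[0,0,0.5],[0,0,0.614],[0,0,0.614],[0,0,0.614],[0,0,0.614],[0,0,0.614],[0,0,0.614],[0,0,0.614],[0,0,0.614]]}}

```text
time: 28.5
ee_pos: [0.5356, -0.0906, 0.1544]
eef_rot: [0.692, 0.721, -0.0, -0.001]
ft_force: [1.1, -0.1, -3.0]
width: 0.0577
grip_force: 35.0
```

Run:
```python
from h import *
st()
```

```text
t 28.5 p [ 0.5356 -0.0906  0.1544] rot [[-0.041, 0.999, -0.001], [0.999, 0.041, 0.001], [0.001, -0.001, -1.0]] F [ 1.1 -0.1 -3. ] w 0.0577 g 35.0
```

>>> {"api": "arm_command", "payload": {"xyz": [[0,0,-0.006],[0,0,-0.0125],[0,0,-0.0125],[0,0.002,-0.0125],[0,0.004,-0.0125],[0,0.006,-0.0125],[0,0.006,-0.0125],[0,0.006,-0.0125]], "rot": [[0,0,0],[0,0,0],[0,0,0],[0,0,0],[0,0,0],[0,0,0],[0,0,0],[0,0,0]]}}

```text
time: 29.17
ee_pos: [0.5362, -0.0846, 0.1427]
eef_rot: [0.692, 0.722, 0.0, 0.0]
ft_force: [0.8, -2.3, -2.4]
width: 0.0577
grip_force: 35.0
```

>>> {"api": "arm_command", "payload": {"xyz": [[0,0.001,0],[0,0.002,0],[0,0.002,0]], "rot": [[0,0,0],[0,0,0],[0,0,0]]}}

```text
time: 29.42
ee_pos: [0.5361, -0.083, 0.1425]
eef_rot: [0.692, 0.721, -0.0, 0.001]
ft_force: [0.2, -5.6, -2.0]
width: 0.0579
grip_force: 35.0
```

>>> {"api": "arm_command", "payload": {"xyz": [[0,-0.002,0],[0,-0.0034,0],[0,-0.0034,0],[0,-0.0034,-0.004],[0,-0.0034,-0.008],[0,-0.0034,-0.012],[0,-0.0034,-0.015],[0,-0.0034,-0.015]], "rot": [[0,0,0],[0,0,0],[0,0,0],[0,0,0],[0,0,0],[0,0,0],[0,0,0],[0,0,0]]}}

```text
time: 30.08
ee_pos: [0.5355, -0.0859, 0.1264]
eef_rot: [0.692, 0.722, -0.0, -0.0]
ft_force: [0.5, -2.5, -3.9]
width: 0.0576
grip_force: 35.0
```

>>> {"api": "arm_command", "payload": {"xyz": [[0,0,-0.006],[0,0,-0.012],[0,0,-0.018],[0,0,-0.02],[0,0,-0.02]], "rot": [[0,0,0],[0,0,0],[0,0,0],[0,0,0],[0,0,0]]}}

```text
time: 30.5
ee_pos: [0.5356, -0.0863, 0.1063]
eef_rot: [0.692, 0.721, -0.0, -0.0]
ft_force: [0.2, -2.4, -5.9]
width: 0.058
grip_force: 35.0
```

>>> {"api": "arm_command", "payload": {"xyz": [[0,0,-0.004],[0,0,-0.008],[0,0,-0.012],[0,0,-0.016],[0,0,-0.018],[0,0,-0.018]], "rot": [[0,0,0],[0,0,0],[0,0,0],[0,0,0],[0,0,0],[0,0,0]]}}

```text
time: 31.0
ee_pos: [0.5357, -0.086, 0.0884]
eef_rot: [0.692, 0.722, -0.0, -0.0]
ft_force: [0.2, -3.8, -6.0]
width: 0.0576
grip_force: 35.0
```

>>> {"api": "arm_command", "payload": {"xyz": [[0,0,-0.005],[0,0,-0.01],[0,0,-0.015],[0,0,-0.02],[0,0,-0.022],[0,0,-0.022]], "rot": [[0,0,0],[0,0,0],[0,0,0],[0,0,0],[0,0,0],[0,0,0]]}}

```text
time: 31.5
ee_pos: [0.5354, -0.0856, 0.0661]
eef_rot: [0.692, 0.722, -0.0, -0.001]
ft_force: [0.4, -3.0, -6.7]
width: 0.0578
grip_force: 35.0
```

>>> {"api": "arm_command", "payload": {"xyz": [[0,0,-0.001],[0,0,-0.002],[0,0,-0.002]], "rot": [[0,0,0],[0,0,0],[0,0,0]]}}

```text
time: 31.75
ee_pos: [0.5356, -0.0855, 0.0653]
eef_rot: [0.692, 0.722, -0.0, -0.0]
ft_force: [-3.7, -4.1, 1.9]
width: 0.058
grip_force: 35.0
```

Floor contact. Now I release, rise and inspect.

>>> {"api": "arm_command", "payload": {"xyz": [[0,0,0],[0,0,0],[0,0,0],[0,0,0],[0,0,0],[0,0,0]], "rot": [[0,0,0],[0,0,0],[0,0,0],[0,0,0],[0,0,0],[0,0,0]], "grip": 1.0}}

```text
time: 32.25
ee_pos: [0.536, -0.0854, 0.0653]
eef_rot: [0.692, 0.722, 0.0, -0.0]
ft_force: [-0.3, -0.3, -0.3]
width: 0.0848
grip_force: 0.0
```

>>> {"api": "arm_command", "payload": {"xyz": [[0,0,0.02],[0,0,0.05],[0,0,0.08],[0,-0.02,0.12],[0,-0.05,0.15],[0,-0.08,0.19],[0,-0.1,0.225],[0,-0.12,0.26],[0,-0.12,0.26],[0,-0.12,0.26],[0,-0.12,0.26]], "rot": [[0,0,0],[0,0,0],[0,0,0],[0,0,0],[0,0,0],[0,0,0],[0,0,0],[0,0,0],[0,0,0],[0,0,0],[0,0,0]]}}

```text
time: 33.17
ee_pos: [0.536, -0.2051, 0.3247]
eef_rot: [0.692, 0.722, 0.0, -0.0]
ft_force: [0.1, 0.8, -0.7]
width: 0.0868
grip_force: 0.0
```

Run:
```python
from h import *
st()
im=pic('wrist','w11'); t=pic('top','t1'); s=pic('scene','s2')
for c in ['wrist','scene','top']:
  for n in ['jar_mid','stand_mid','bar_mid']:
    for d in r.spot_point(n,c)[:4]: print(c,n,round(d['conf'],2),np.round(w(c,d['at']),3))
a=cv2.resize(im[0:200,160:360,::-1],(400,400)); b=cv2.resize(s[100:220,170:290,::-1],(400,400),interpolation=cv2.INTER_CUBIC)
cv2.imwrite('pics/fin.png',np.hstack([a,b]))
```

```text
t 33.17 p [ 0.536  -0.2051  0.3247] rot [[-0.042, 0.999, 0.0], [0.999, 0.042, 0.001], [0.001, 0.0, -1.0]] F [ 0.1  0.8 -0.7] w 0.0868 g 0.0
wrist jar_mid 0.96 [ 0.53  -0.033  0.051]
wrist jar_mid 0.83 [ 0.418 -0.024  0.046]
wrist jar_mid 0.6 [ 0.53  -0.202  0.05 ]
wrist jar_mid 0.58 [ 0.407 -0.176  0.043]
scene jar_mid 0.94 [ 0.42 -0.03  0.05]
scene jar_mid 0.94 [ 0.405 -0.178  0.047]
scene jar_mid 0.89 [ 0.528 -0.035  0.057]
scene jar_mid 0.57 [ 0.529 -0.205  0.045]
scene stand_mid 0.56 [0.532 0.014 0.05 ]
scene bar_mid 0.83 [ 0.534 -0.083  0.056]
top jar_mid 0.85 [ 0.531 -0.202  0.044]
top jar_mid 0.84 [ 0.536 -0.037  0.056]
top jar_mid 0.52 [ 0.421 -0.033  0.047]
top jar_mid 0.52 [ 0.41  -0.176  0.047]
top stand_mid 0.82 [0.53  0.015 0.052]
top bar_mid 0.73 [ 0.535 -0.084  0.063]
```

Run:
```python
from h import *
im=pic('wrist','w12'); h=cv2.cvtColor(im,cv2.COLOR_RGB2HSV)
print('bar top',quad('wrist',im,(0,150,185),(12,255,255),.11,px('wrist',[.5355,-.085,.11])))
mk=cv2.inRange(h,np.array([0,0,110]),np.array([180,45,255]))
for c in cv2.findContours(mk,cv2.RETR_EXTERNAL,cv2.CHAIN_APPROX_NONE)[0]:
    if cv2.contourArea(c)>300 and c[:,0,1].mean()<120:
        print('lid',cv2.minAreaRect(np.array([ray('wrist',u,v,.105)[:2] for u,v in c[:,0]],np.float32)*1000))
print('stand top',quad('wrist',im,(15,60,185),(26,138,255),.096,px('wrist',[.5305,.0145,.096])))
for n in ['pin_dish','mallet','doming_block']:
    for d in r.spot_point(n,'top')[:1]: print(n,np.round(w('top',d['at']),3))
```

```text
bar top ((535.0980834960938, -83.25473022460938), (55.44423294067383, 40.56061935424805), 2.394394874572754)
lid ((533.7811889648438, -45.09281921386719), (50.322120666503906, 30.050174713134766), 2.3950729370117188)
stand top ((753.5460815429688, -117.289306640625), (12.903336524963379, 152.96873474121094), 85.93453216552734)
mallet [ 0.788 -0.12   0.002]
doming_block [ 0.633  0.425 -0.004]
```

```bash
python3 -c "
from bench import r
print(r.close_job())"
```

```text
the job is handed in; nothing more can be done
None
```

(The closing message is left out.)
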